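# Refit the bayonet filter cartridge on the bench suction unit

## Robot

A 6-joint arm with a two-finger parallel gripper is mounted at the origin on the work surface. World frame = base frame: x ahead of the robot, y to its left, z up, the work surface at z = 0. Lengths are in mm, angles in rad, forces in N, time in s.
With the tool pointing down it reaches from about 350 to 775 mm from the base axis. Payload 7.3 kg.
Tool frame: the origin (TCP) lies between the finger pads; the fingertips stand 17 mm ahead of it and the grasp point (between the pads) lies 2 mm behind it; z points along the fingers, y is the direction in which the jaws open and shut (so a half turn about z gives the same grasp; the last joint's range is limited). The gripper opens to 92 mm and grips with 3 to 60 N. Pads are 19 mm wide; open, the fingers measure 130 mm over their backs; the gripper's body (75 mm by 190 mm) begins 47 mm behind the grasp point.
Start: joints at [-1.26, 0.342, 1.524, -0, 1.275, -0.146], TCP at [231.59, -471.179, 243.741] pointing down, gripper open.
Joint ranges: [-2.53, 2.53], [-0.77, 2.02], [0.04, 2.7], [-1, 4.14], [0.28, 2.66], [-3.11, 3.11]. Speed limits (rad/s): [2.57, 2.57, 3.14, 3.14, 3.14, 3.14].

## Interface

Orientations are given as [roll, pitch, yaw] about the fixed x, y, z axes, in that order (R = Rz(yaw) Ry(pitch) Rx(roll)).
In Python, from plant import get_obs, capture, get_calibration, close_job gives the robot as it stands.
- The arm moves only by the tool carry_out, never from a script. Its argument "moves" is one flat list of numbers, 7 for each row, row after row: the shift along the tool's x, y, z normalised to -1 to 1, where 1 is 40 cm, then the turn, a rotation vector about the tool's x, y, z normalised to -1 to 1, where 1 is 30 degrees, then the opening, from 0 (shut) to 1 (fully open). A call has exactly 8 rows; each row is the pose to reach, as a shift and turn from the pose measured when the call began, along the tool's axes at that moment; what a row does not reach only later rows make up. A row lasts 1/10 s, in which the tool goes at most 50 mm and 8.59 degrees, less where a joint would pass 70% of its speed; a pose out of reach is approached as far as the arm can. A call with a number of a shift or a turn outside -1 to 1 is refused whole. A call with a gripper value outside its range is refused whole. The fingers move at their own pace and stop on an object; the grip force is fixed at half the most. Time passes only in rows, so rows that repeat a pose let the fingers close, or fill a call up. It gives the time, the measured TCP pose, the force and the opening at its end, in the units of the state.
- get_obs(): the state, without advancing time (a new reading comes with each control period).
- capture(name): name is "scene" or "top" or "wrist"; returns the picture (420x560x3 uint8, red, green, blue); there is no depth.
- get_calibration(name): a dict with "vfov" (degrees; the focal length in pixels is half the picture's height over the tangent of half this angle, whatever the lens; pixels are square), "cx", "cy" (the principal point, pixels), "dist" ([k1, k2, p1, p2, k3] as OpenCV has them; the pictures are not rectified), "cam_to_world" (4x4, takes a point from camera to world coordinates). Camera axes: x right, y up, looking along -z (the intrinsics and any distortion apply to the point x, -y, -z); pixel columns grow to the right and rows downward; lengths in mm; the calibration is good to about 2 mm. A picture is of the moment at which its call begins: read the wrist's pose just before it. get_calibration takes no time and is no camera call; for the wrist camera it gives the pose at the moment of the call.
- close_job(): hands the job in, once; it reports no verdict.
The state is a dict: "time": time; "joint_positions": joint angles; "dq": joint speeds; "tau": joint torques, N m; "tool_pos": TCP position; "tcp_rot": TCP orientation; "contact_force": force on the tool from outside, world axes, zero at the start; "moment": the same for the moment, N m; "grip_width": finger opening in mm.
Only numpy, scipy, OpenCV 4.12 (cv2) and the standard library are available. Lean on these libraries where they do the work, as an engineer would, in place of code of your own. Each camera call takes 0.05 s, during which the arm holds its last target.

## Task

Refit the filter cartridge in the collar on top of the suction unit: set its two lugs into the collar's two slots, push it in against the spring, twist it clockwise (seen from above) to the end of its short arc and let it spring up into its notches, so that it stays locked, upright and released. Do it by feel without forcing anything, and leave the glass jar where it stands.

Things in the scene. Friction and masses are not known exactly. Their poses are not given: they have to be found in the camera images.
- cartridge_grip (a point): Filter cartridge, loose, upright on the bench, 74 mm tall, about 0.11 kg: grey barrel 40 mm in diameter, 36 mm tall, foot chamfered; on it a black grip bar 44 mm long (along x), 14 mm thick (y), 38 mm tall, from 36 to 74 mm above the barrel's bottom. This point: on the axis, 58 mm above the barrel's bottom. z up. Half a turn makes no difference.
- cartridge_lugs (a point): The cartridge's axis at mid-height of its two lugs, 12 mm above the barrel's bottom. The lugs stick out of the barrel along +x and -x, in line with the grip bar: tips 28 mm from the axis, each 12 mm wide, 8 mm tall, undersides 8 mm above the barrel's bottom.
- unit: Suction unit, fixed: green housing 190 (x) by 150 (y) by 80 mm tall; origin at the centre of its underside on the bench, z up. On the middle of its top stands the aluminium bayonet collar, 72 mm in diameter, 42 mm tall. No force on unit or collar may pass 35 N.
- port_mouth (a point): Centre of the collar's mouth, level with its flat top face, 122 mm above the bench; axes as the unit's. Bore 43 mm wide. Two slots 15 mm wide run from the bore along +x and -x - but the collar sits turned by an unknown angle, up to 0.32 rad either way, not shown by this reading (the slots can be seen from above or felt). It does not turn when worked.
- port_plate (a point): Centre of the sprung plate in the bore, 12 mm below the mouth when free. Lugs off the slots: the barrel goes in 8 mm, then the lugs stand on the rigid top face; over the slots it reaches the plate. Spring: 2 N to start, 0.35 N more per mm; hard stop with the barrel's bottom 33.5 mm below the mouth. The lugs clear the lands, free to twist, from 30 mm (about 8 N).
- port_notch (a point): A notch in the underside of the collar's top, as if the collar were not turned: 60 degrees (1.05 rad) clockwise, from above, of the +x slot (the other is opposite); only this way is free. 15 mm wide, far side a hard stop. Let go there, the spring lifts the cartridge 8 mm till its barrel's bottom is 22 mm below the mouth (grip point 36 mm above) and holds it with 5 N.
- jar_middle (a point): Closed glass jar with a steel lid, 60 mm in diameter, 80 mm tall, standing loose on the bench; the point is its centre. To be left alone.
Things that resemble listed ones, but are neither listed nor needed, are in the scene too. What is shaped like the part that bears cartridge_grip but green or orange is not meant.

How it is judged:
By the outcome, as a careful person would: the job done as asked, in the order asked, and still so for the second after the job is handed in, with the robot touching nothing.
It also fails if it takes over 72 s, if anything falls off the work surface, if the arm or the gripper's body presses on something with over 40 N, if the wrist force passes 120 N, or if a joint passes its speed limit or range.

## Working session

There is one attempt and no reset: what is moved stays moved. The work goes in short steps, Python scripts to look and compute and a tool call to move; the robot and the scene stay as the last step left them, time stands still between calls to the robot, and variables do not carry over. Pictures are saved under pics/ and viewed, and the job is handed in when it is done.

Besides the shell and the picture viewer there is one more tool, called after "Emit:" as name(argument=value, ...) on one line, values as JSON. carry_out: Moves the arm, as the interface text tells. Scaled input: -1 to 1 covers 40 cm each way for a shift and 30 degrees each way for a turn. Its arguments: {"type":"object","properties":{"moves":{"type":"array","items":{"type":"number"}}},"required":["moves"]}

```bash
ls; mkdir -p pics
python3 - <<'E'
from plant import *
import cv2
o=get_obs();print(o)
for n in ["scene","top","wrist"]:
    c=get_calibration(n);print(n,c)
    im=capture(n);cv2.imwrite(f"pics/{n}0.png",im[:,:,::-1])
E
```

```text
pics
{'time': 0.0, 'joint_positions': array([-1.25999520e+00,  3.42755927e-01,  1.52505128e+00,  3.41212451e-06,
        1.27537122e+00, -1.45975850e-01]), 'dq': array([ 0.00107692, -0.00088431, -0.00047628, -0.00063499,  0.00068327,
       -0.00050668]), 'tau': array([ 1.88195205e-03, -4.31233013e+01, -2.44226950e+01,  7.18786893e-02,
        5.58695721e-02, -1.16204092e-04]), 'tool_pos': array([ 231.46763872, -470.78701578,  243.01574405]), 'tcp_rot': array([-3.14002422e+00, -2.33890643e-04,  4.56775797e-01]), 'contact_force': array([-0.13739149, -0.35942659, -0.47944116]), 'moment': array([-0.01861107,  0.05275265, -0.02630501]), 'grip_width': 91.57781614646053}
scene {'vfov': 42.87583016124004, 'cx': 277.81323472400254, 'cy': 208.90266206894842, 'dist': array([-0.10337127,  0.        ,  0.        ,  0.        ,  0.        ]), 'cam_to_world': array([[ 7.15889409e-01, -4.56179134e-01,  5.28585804e-01,
         1.10233544e+03],
       [ 6.98153950e-01,  4.77590511e-01, -5.33374508e-01,
        -5.11414338e+02],
       [-9.13324293e-03,  7.50871428e-01,  6.60385253e-01,
         7.53
[... 446 characters left out ...]
01],
       [-4.96252380e-04,  3.89666026e-02,  9.99240390e-01,
         8.29086158e+02],
       [ 0.00000000e+00,  0.00000000e+00,  0.00000000e+00,
         1.00000000e+00]])}
wrist {'vfov': 58.65593274745544, 'cx': 279.99508596913563, 'cy': 207.635191641681, 'dist': array([-0.10403203,  0.        ,  0.        ,  0.        ,  0.        ]), 'cam_to_world': array([[ 4.41233578e-01,  8.62150638e-01,  2.49016479e-01,
         2.99092702e+02],
       [-8.97391735e-01,  4.24215503e-01,  1.21364252e-01,
        -4.38430074e+02],
       [-1.00238416e-03, -2.77015313e-01,  9.60864981e-01,
         3.84464245e+02],
       [ 0.00000000e+00,  0.00000000e+00,  0.00000000e+00,
         1.00000000e+00]])}
```

View pics/scene0.png

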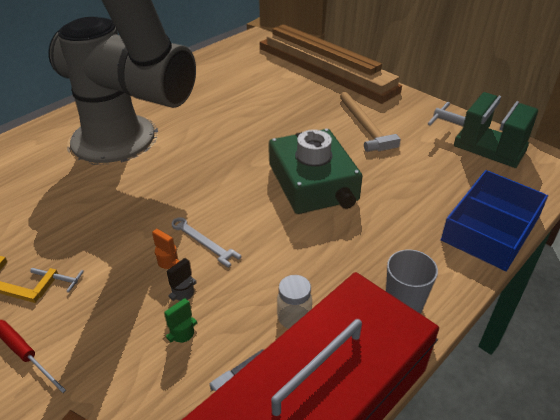

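View pics/top0.png

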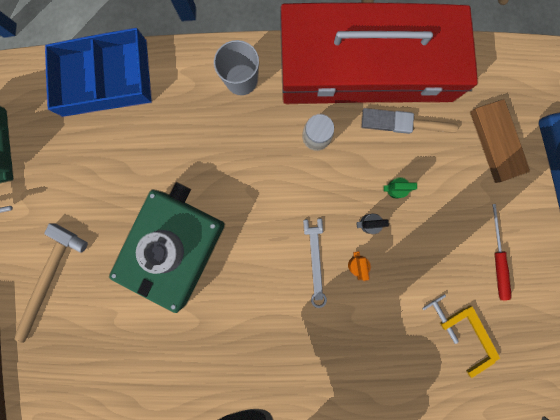

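View pics/wrist0.png

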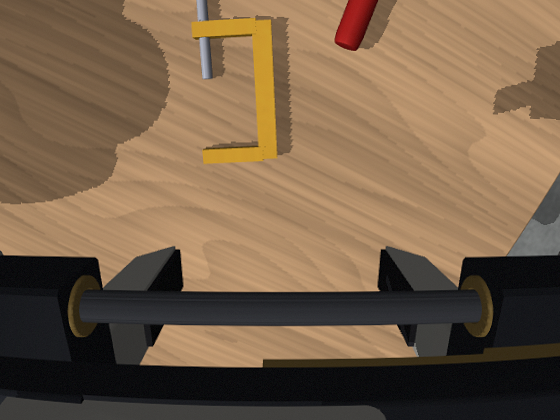

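```bash
cat > h.py <<'E'
import numpy as np,cv2
from plant import *
from scipy.spatial.transform import Rotation as R
def K(c,h=420):
    f=h/2/np.tan(np.radians(c["vfov"])/2); return np.array([[f,0,c["cx"]],[0,f,c["cy"]],[0,0,1.]])
def pix2w(c,uv,z):
    uv=np.array(uv,float).reshape(-1,1,2)
    p=cv2.undistortPoints(uv,K(c),np.array(c["dist"])).reshape(-1,2)
    T=c["cam_to_world"]; d=np.c_[p[:,0],-p[:,1],-np.ones(len(p))]@T[:3,:3].T; o=T[:3,3]
    z=np.broadcast_to(z,(len(p),))
    return o+d*((z-o[2])/d[:,2])[:,None]
def w2pix(c,P):
    T=c["cam_to_world"];q=(np.array(P,float).reshape(-1,3)-T[:3,3])@T[:3,:3]
    q=q*[1,-1,-1]
    return cv2.projectPoints(q.reshape(-1,1,3),np.zeros(3),np.zeros(3),K(c),np.array(c["dist"]))[0].reshape(-1,2)
def crop(src,dst,x0,y0,x1,y1,s):
    im=cv2.imread(src)[y0:y1,x0:x1]; cv2.imwrite(dst,cv2.resize(im,None,fx=s,fy=s,interpolation=cv2.INTER_CUBIC))
E
python3 - <<'E'
from h import *
c=get_calibration("top")
print(pix2w(c,[[156,252],[167,250]],[122,80]).round(1)); print(pix2w(c,[[373,224]],[40]).round(1)); print(pix2w(c,[[319,131]],80).round(1))
crop("pics/top0.png","pics/t_unit.png",100,180,230,320,4)
crop("pics/top0.png","pics/t_cart.png",335,170,435,290,5)
E
```

```text
[[497.3 208.5 122. ]
 [497.9 201.   80. ]]
[[ 536.1 -187.6   40. ]]
[[710.8 -84.6  80. ]]
```

View pics/t_unit.png

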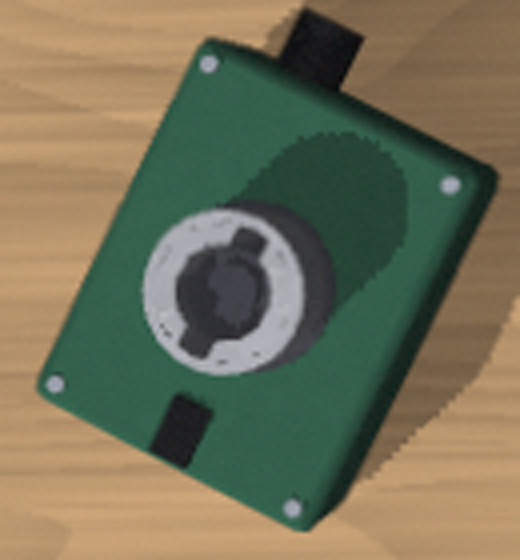

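View pics/t_cart.png

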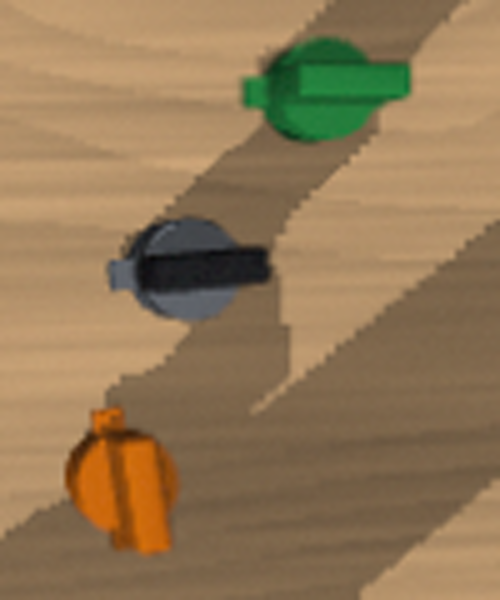

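```bash
cat >> h.py <<'E'
def row(pos,yaw,o=None):
    "normalised shift and turn to TCP pos, pointing straight down with yaw"
    o=o or get_obs(); R0=R.from_euler('xyz',o["tcp_rot"]); R1=R.from_euler('xyz',[np.pi,0,yaw])
    s=R0.inv().apply(np.array(pos)-o["tool_pos"])/400; t=np.degrees((R0.inv()*R1).as_rotvec())/30
    m=np.abs(s).max()
    print("shift",s.round(4),"mm",(s*400).round(1),"turn",t.round(4)); return s,t
E
python3 - <<'E'
from h import *
row([536,-195,280],1.571)
E
```

```text
shift [ 0.9874 -0.2834 -0.0914] mm [ 395.  -113.4  -36.6] turn [-1.6000e-03 -1.4000e-03 -2.1279e+00]
```

Emit:
carry_out(moves=[0.95,-0.27,-0.09,0,0,-1,0.4,0.95,-0.27,-0.09,0,0,-1,0.4,0.95,-0.27,-0.09,0,0,-1,0.4,0.95,-0.27,-0.09,0,0,-1,0.4,0.95,-0.27,-0.09,0,0,-1,0.4,0.95,-0.27,-0.09,0,0,-1,0.4,0.95,-0.27,-0.09,0,0,-1,0.4,0.95,-0.27,-0.09,0,0,-1,0.4])

```text
time: 0.95
tool_pos: [526.2, -204.5, 279.4]
tcp_rot: [-3.14, -0.001, 0.981]
contact_force: [0.8, -0.9, -0.3]
grip_width: 37.6
```

Run:
```python
from h import *
row([536,-195,280],1.571)
```

```text
shift [ 0.0334  0.0072 -0.0014] mm [13.3  2.9 -0.6] turn [-0.0017 -0.0019 -1.1271]
```

Emit:
carry_out(moves=[0.033,0.007,0,0,0,-1,0.4,0.033,0.007,0,0,0,-1,0.4,0.033,0.007,0,0,0,-1,0.4,0.033,0.007,0,0,0,-1,0.4,0.033,0.007,0,0,0,-1,0.4,0.033,0.007,0,0,0,-1,0.4,0.033,0.007,0,0,0,-1,0.4,0.033,0.007,0,0,0,-1,0.4])

```text
time: 1.75
tool_pos: [535.8, -195.1, 279.4]
tcp_rot: [-3.141, -0.001, 1.503]
contact_force: [-0.1, 0.8, -0.2]
grip_width: 36.9
```

Run:
```python
from h import *
import pickle
c=get_calibration("wrist");im=capture("wrist");cv2.imwrite("pics/w1.png",im[:,:,::-1]);pickle.dump(c,open("w1.pkl","wb"))
```

```text
(no output)
```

View pics/w1.png

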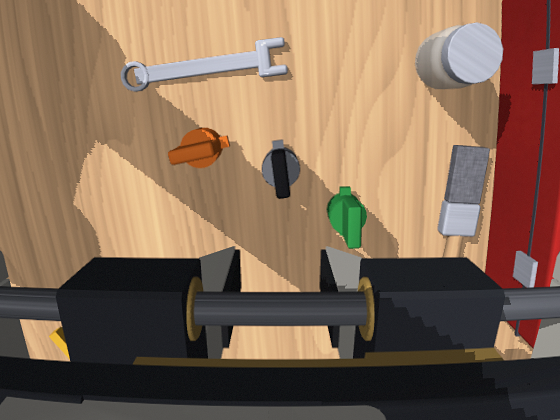

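Run:
```python
from h import *
crop("pics/w1.png","pics/w1c.png",240,125,330,215,6)
```

```text
(no output)
```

View pics/w1c.png

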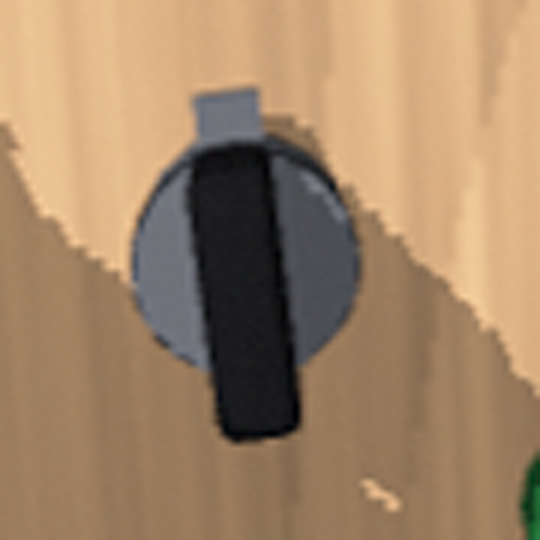

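```bash
cat > fit.py <<'E'
from h import *
import pickle
from scipy.optimize import least_squares
c=pickle.load(open("w1.pkl","rb"))
def toim(p): return np.array(p)/6-0.5+0.5/6+[240,125]   # crop scale
def rot(p,x,y,a):
    p=np.array(p,float); q=p.copy(); q[:,0]=x+p[:,0]*np.cos(a)-p[:,1]*np.sin(a); q[:,1]=y+p[:,0]*np.sin(a)+p[:,1]*np.cos(a); return q
# local x along bar, +x toward image top. image left = local +y? (world -x is left; x local=+y world => local +y = world -x = left)
loc=[[-22,7,74],[-22,-7,74],[28,6,8],[28,-6,8]]
obs=toim([[220,440],[301,433],[193,97],[258,87]])
def tan(x,y,a): # barrel left/right extremes at z=36
    t=np.linspace(0,2*np.pi,181); P=np.c_[x+20*np.cos(t),y+20*np.sin(t),36+0*t]; u=w2pix(c,P)[:,0]; return np.array([u.min(),u.max()])
ex=toim([[131,0],[361,0]])[:,0]
f=lambda v: np.r_[(w2pix(c,rot(loc,*v))-obs).ravel(),tan(*v)-ex]
r=least_squares(f,[536,-187,1.55]); print(r.x.round(3),r.fun.round(2))
im=cv2.imread("pics/w1.png");im=cv2.resize(im[125:215,240:330],None,fx=6,fy=6,interpolation=cv2.INTER_CUBIC)
def dr(P,col):
    u=((w2pix(c,rot(P,*r.x))-[240,125]+.5)*6).astype(int); cv2.polylines(im,[u.reshape(-1,1,2)],True,col,1)
for z in(36,74): dr([[-22,7,z],[-22,-7,z],[22,-7,z],[22,7,z]],(0,255,255))
for z in(8,16): dr([[18,6,z],[28,6,z],[28,-6,z],[18,-6,z]],(0,0,255))
t=np.linspace(0,6.28,60);dr(np.c_[20*np.cos(t),20*np.sin(t),36+0*t],(0,255,0))
cv2.imwrite("pics/w1f.png",im)
E
python3 fit.py
```

```text
[ 536.953 -189.3      1.628] [-0.3   1.04  0.69  0.46  0.   -0.97  0.04 -0.67 -0.27 -0.2 ]
```

View pics/w1f.png

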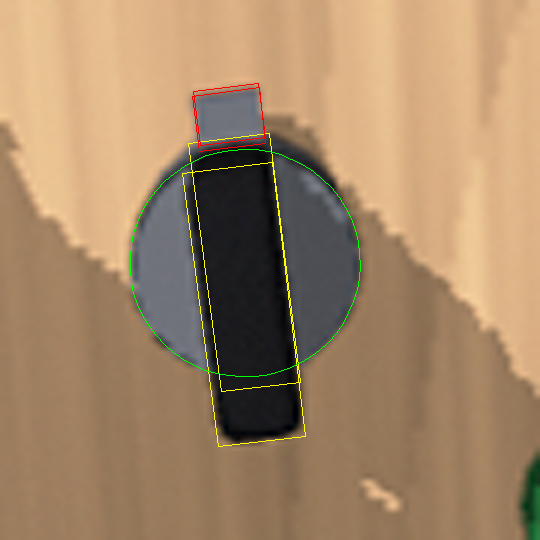

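Run:
```python
from h import *
row([537,-189.5,110],1.628)
```

```text
shift [0.0137 0.0022 0.4236] mm [  5.5   0.9 169.4] turn [-0.0011 -0.0024 -0.2376]
```

Emit:
carry_out(moves=[0.0137,0.002,0.12,-0.001,-0.002,-0.238,0.4,0.0137,0.002,0.24,-0.001,-0.002,-0.238,0.4,0.0137,0.002,0.34,-0.001,-0.002,-0.238,0.4,0.0137,0.002,0.41,-0.001,-0.002,-0.238,0.4,0.0137,0.002,0.46,-0.001,-0.002,-0.238,0.4,0.0137,0.002,0.5,-0.001,-0.002,-0.238,0.4,0.0137,0.002,0.54,-0.001,-0.002,-0.238,0.4,0.0137,0.002,0.5536,-0.001,-0.002,-0.238,0.4])

```text
time: 2.6
tool_pos: [536.1, -189.1, 56.4]
tcp_rot: [-3.139, -0.002, 1.628]
contact_force: [-0.3, -0.6, 0.2]
grip_width: 36.6
```

Run:
```python
from h import *
row([537,-189.5,58],1.628)
im=capture("wrist");cv2.imwrite("pics/w2.png",im[:,:,::-1])
```

```text
shift [-0.0011  0.0022 -0.004 ] mm [-0.4  0.9 -1.6] turn [-0.0046 -0.003  -0.0006]
```

View pics/w2.png

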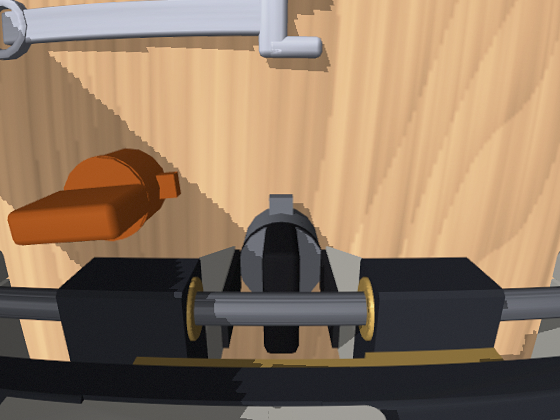

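The grip bar stands centred between the fingers: bar at column 281, pads at about 238 and 322. I'll close now.

Emit:
carry_out(moves=[0,0.001,-0.004,0,0,0,0.3,0,0.001,-0.004,0,0,0,0.2,0,0.001,-0.004,0,0,0,0.1,0,0.001,-0.004,0,0,0,0,0,0.001,-0.004,0,0,0,0,0,0.001,-0.004,0,0,0,0,0,0.001,-0.004,0,0,0,0,0,0.001,-0.004,0,0,0,0])

```text
time: 3.45
tool_pos: [536.9, -189.3, 58.8]
tcp_rot: [-3.14, -0.001, 1.628]
contact_force: [-1.4, 0.2, 5.6]
grip_width: 14.0
```

Run:
```python
from h import *
o=get_obs();print(o["tool_pos"],o["contact_force"],o["moment"],o["grip_width"])
row([537,-189.5,260],1.628)
# look pose at collar
row([497,140,260],2.15)
```

```text
[ 536.90429148 -189.31788918   58.75014787] [-1.39988651  0.19583774  5.64282037] [ 0.06858776 -0.0476294   0.01473763] 13.991906590774644
shift [-0.000e+00 -4.000e-04 -5.031e-01] mm [-0.000e+00 -2.000e-01 -2.012e+02] turn [-0.0024 -0.0017 -0.0005]
shift [ 0.8281 -0.0534 -0.5023] mm [ 331.2  -21.3 -200.9] turn [-0.0019 -0.0022 -0.9974]
```

Emit:
carry_out(moves=[0,0,-0.05,0,0,0,0,0,0,-0.15,0,0,0,0,0,0,-0.25,0,0,0,0,0,0,-0.36,0,0,0,0,0,0,-0.48,0,0,0,0,0.1,0,-0.503,0,0,-0.2,0,0.2,0,-0.503,0,0,-0.4,0,0.3,-0.02,-0.503,0,0,-0.5,0])

```text
time: 4.25
tool_pos: [522.4, -69.0, 260.2]
tcp_rot: [-3.141, -0.001, 1.892]
contact_force: [0.0, 0.5, -0.9]
grip_width: 14.1
```

Run:
```python
from h import *
o=get_obs();print(o["contact_force"],o["moment"],o["grip_width"])
row([497,130,260],2.15)
```

```text
[ 0.0237765   0.53676481 -0.86907292] [-0.01265679 -0.00580789 -0.02588887] 14.105641703548871
shift [0.492  0.097  0.0009] mm [196.8  38.8   0.4] turn [-0.     -0.002  -0.4921]
```

Run:
```python
from h import *
row([543,167,260],2.41)
```

```text
shift [0.5434 0.2353 0.0009] mm [217.4  94.1   0.4] turn [ 2.000e-04 -2.000e-03 -9.887e-01]
```

Emit:
carry_out(moves=[0.543,0.235,0,0,0,-0.989,0,0.543,0.235,0,0,0,-0.989,0,0.543,0.235,0,0,0,-0.989,0,0.543,0.235,0,0,0,-0.989,0,0.543,0.235,0,0,0,-0.989,0,0.543,0.235,0,0,0,-0.989,0,0.543,0.235,0,0,0,-0.989,0,0.543,0.235,0,0,0,-0.989,0])

```text
time: 5.05
tool_pos: [542.8, 165.9, 260.1]
tcp_rot: [-3.141, -0.001, 2.409]
contact_force: [0.6, 0.4, -0.4]
grip_width: 13.8
```

Run:
```python
from h import *
import pickle
o=get_obs();c=get_calibration("wrist");im=capture("wrist");cv2.imwrite("pics/w3.png",im[:,:,::-1]);pickle.dump((c,o),open("w3.pkl","wb"))
print(o["tool_pos"],o["tcp_rot"])
```

```text
[542.78881132 165.88965142 260.05240518] [-3.14102816e+00 -1.16047948e-03  2.40941438e+00]
```

View pics/w3.png

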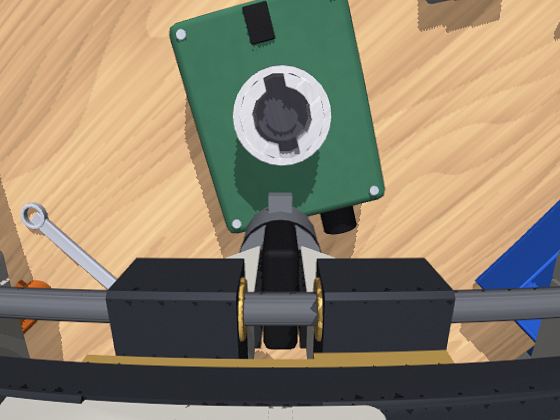

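Run:
```python
from h import *
crop("pics/w3.png","pics/w3c.png",225,60,340,170,5)
crop("pics/w3.png","pics/w3d.png",225,180,335,270,5)
```

```text
(no output)
```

View pics/w3c.png

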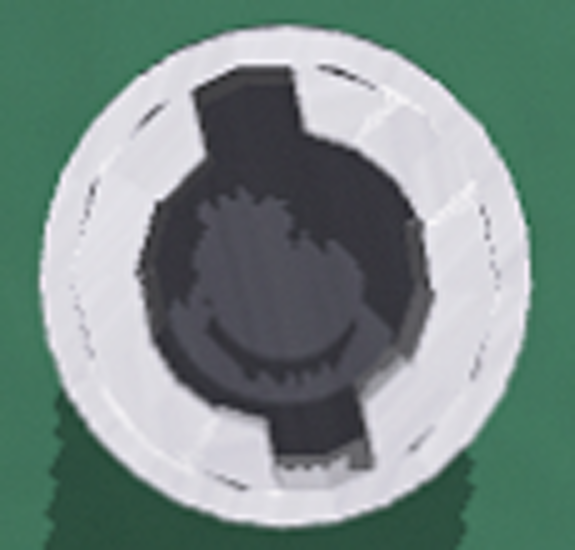

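View pics/w3d.png

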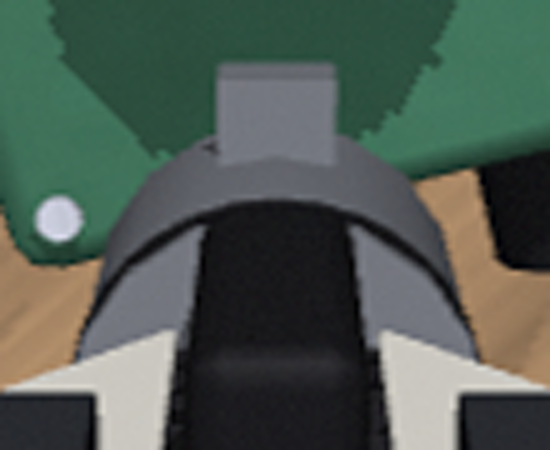

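```bash
cat > fit3.py <<'E'
from h import *
import pickle
from scipy.optimize import least_squares
c,o=pickle.load(open("w3.pkl","rb"))
im=cv2.imread("pics/w3.png").astype(int)
hsv=cv2.cvtColor(im.astype(np.uint8),cv2.COLOR_BGR2HSV)
m=((hsv[...,1]<45)&(hsv[...,2]>120)).astype(np.uint8); m[:60]=0;m[170:]=0;m[:,:225]=0;m[:,340:]=0
cs,_=cv2.findContours(m,cv2.RETR_EXTERNAL,cv2.CHAIN_APPROX_NONE); k=max(cs,key=cv2.contourArea).reshape(-1,2).astype(float)
W=pix2w(c,k,122)[:,:2]
r=least_squares(lambda v:np.hypot(*(W-v[:2]).T)-v[2],[497,208,36],loss="soft_l1"); print("collar",r.x.round(2),np.std(r.fun).round(2))
x,y=r.x[:2]
def toim(p,off,s=5): return (np.array(p,float)+.5)/s-.5+off
E1=toim([[195,92],[213,158],[293,70],[305,133],[268,410],[280,458],[358,395],[373,465]],[225,60])
P=pix2w(c,E1,122)[:,:2]
for i in range(0,8,2):
    d=P[i+1]-P[i]; print("edge ang",np.degrees(np.arctan2(d[1],d[0]))%180)
# fit slot: angle a, edges at ±7.5
sg=[1,1,-1,-1,1,1,-1,-1]
def f(v):
    n=np.array([-np.sin(v[0]),np.cos(v[0])]); return (P-[x,y])@n-v[1]
def g(v): 
    s=f(v); return s-np.sign(s)*7.5
q=least_squares(g,[-0.48,0]); print("slot ang",q.x, g(q.x).round(2), (f(q.x)).round(1))
# same without fixing lateral
# cartridge in hand, tool frame
R0=R.from_euler('xyz',o["tcp_rot"]); 
D=58.75
L=toim([[218,65],[336,65],[218,80],[336,80]],[225,180])
def loc(v): # v dx,dy,yaw ; z along tool: bottom at +D
    p=np.array([[28,-6,D-8],[28,6,D-8],[28,-6,D-16],[28,6,D-16]])  # image left = ?
    q=R.from_euler('z',v[2]).apply(p)+[v[0],v[1],0]
    return o["tool_pos"]+R0.apply(q)
for s in (1,-1):
    def h(v):
        u=w2pix(c,loc(v)); 
        if s<0: u=u[[1,0,3,2]]
        return (u-L).ravel()
    z=least_squares(h,[0,0,0]); print("cart",s,z.x.round(3),z.fun.round(2))
print("bar yaw", o["tcp_rot"][2])
E
python3 fit3.py
```

```text
collar [496.47 208.91  35.75] 0.24
edge ang 153.29418012597696
edge ang 149.28977633974768
edge ang 152.08363601974875
edge ang 150.80188206838176
slot ang [-0.51661589  0.4511231 ] [ 0.24  0.73 -0.41 -0.58  0.67  0.89 -0.81 -0.74] [-7.3 -6.8  7.1  6.9 -6.8 -6.6  6.7  6.8]
cart 1 [-0.853  0.02  -0.   ] [ 0.45 -0.38 -0.45 -0.38 -0.01  0.36  0.01  0.36]
cart -1 [5.5147e+01 8.0000e-03 3.1410e+00] [ 0.45 -0.38 -0.45 -0.38 -0.01  0.36  0.01  0.36]
bar yaw 2.4094143834987776
```

Run:
```python
from h import *
row([495.7,209.3,195],2.625)
```

```text
shift [0.1607 0.0023 0.1632] mm [64.3  0.9 65.3] turn [-3.000e-04 -2.100e-03 -4.133e-01]
```

Emit:
carry_out(moves=[0.1,0.001,0,0,0,-0.2,0,0.161,0.002,0.02,0,0,-0.413,0,0.161,0.002,0.06,0,-0.002,-0.413,0,0.161,0.002,0.1,0,-0.002,-0.413,0,0.161,0.002,0.14,0,-0.002,-0.413,0,0.161,0.002,0.163,0,-0.002,-0.413,0,0.161,0.002,0.163,0,-0.002,-0.413,0,0.161,0.002,0.163,0,-0.002,-0.413,0])

```text
time: 5.9
tool_pos: [496.0, 208.8, 195.6]
tcp_rot: [3.141, 0.0, 2.624]
contact_force: [0.1, -0.3, -0.7]
grip_width: 13.9
```

Run:
```python
from h import *
import pickle
o=get_obs();c=get_calibration("wrist");im=capture("wrist");cv2.imwrite("pics/w4.png",im[:,:,::-1]);pickle.dump((c,o),open("w4.pkl","wb"))
print(o["tool_pos"],o["tcp_rot"],o["contact_force"],o["moment"],o["joint_positions"])
row([495.7,209.3,195],2.625)
im=capture("top");cv2.imwrite("pics/t4.png",im[:,:,::-1])
im=capture("scene");cv2.imwrite("pics/s4.png",im[:,:,::-1])
crop("pics/w4.png","pics/w4c.png",200,120,360,300,4)
crop("pics/s4.png","pics/s4c.png",250,60,400,220,4)
```

```text
[495.96487463 208.80518994 195.5776672 ] [3.14134561e+00 3.99253941e-04 2.62386362e+00] [ 0.13863962 -0.25251178 -0.73223696] [ 0.00258861 -0.15730512  0.03961433] [ 2.56087161e-01  4.08526567e-01  1.56266853e+00 -1.11136825e-04
  1.16993934e+00 -7.96936843e-01]
shift [0.0013 0.0002 0.0022] mm [0.5 0.1 0.9] turn [ 0.0014  0.0017 -0.0016]
```

View pics/w4c.png

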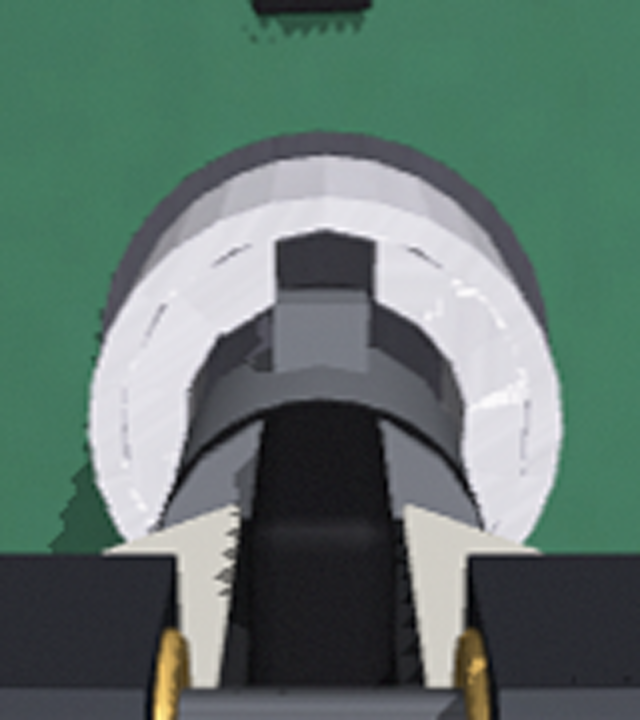

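View pics/s4c.png

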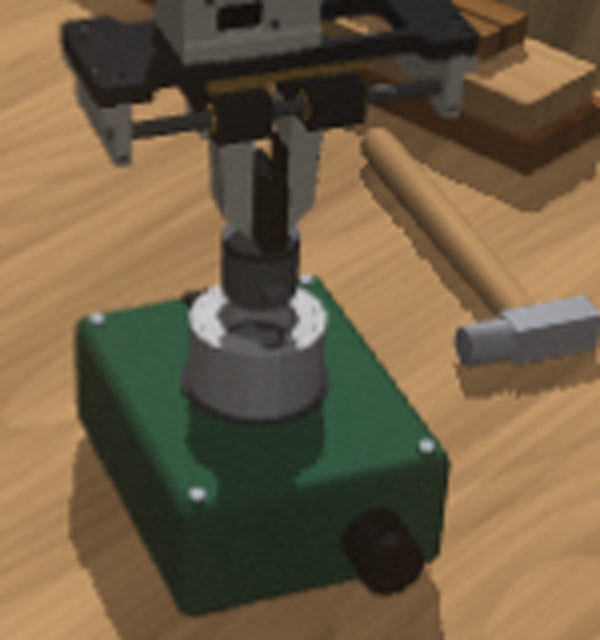

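```bash
cat > fit4.py <<'E'
from h import *
import pickle
from scipy.optimize import least_squares
c,o=pickle.load(open("w4.pkl","rb"))
R0=R.from_euler('xyz',o["tcp_rot"])
def toim(p,off,s=4): return (np.array(p,float)+.5)/s-.5+off
# collar top outer rim pts (z=122)
C=toim([[90,410],[562,412],[326,155],[198,205],[460,205],[100,360],[552,358],[119,500],[540,480]],[200,120])
W=pix2w(c,C,122)[:,:2]
r=least_squares(lambda v:np.hypot(*(W-v[:2]).T)-36,[497,208],loss="soft_l1"); print("collar",r.x.round(2),r.fun.round(2))
S=pix2w(c,toim([[276,238],[375,240],[276,285],[375,290]],[200,120]),122)
ct=lambda p:R0.inv().apply(np.c_[p[:,:2],np.full(len(p),o["tool_pos"][2])]-o["tool_pos"])
print("slot edges in tool",ct(S).round(2)); print("collar in tool",ct(np.array([[*r.x,0]])).round(2))
D=58.75
L=toim([[275,290],[369,290],[275,304],[369,304]],[200,120])
def loc(v):
    p=np.array([[28,-6,D-8],[28,6,D-8],[28,-6,D-16],[28,6,D-16]])
    q=R.from_euler('z',v[2]).apply(p)+[v[0],v[1],0]
    return o["tool_pos"]+R0.apply(q)
z=least_squares(lambda v:(w2pix(c,loc(v))-L).ravel(),[0,0,0]); print("cart in tool",z.x.round(3),z.fun.round(2))
E
python3 fit4.py
```

```text
collar [492.34 211.47] [-0.2  -0.09  1.2  -0.77 -0.28 -1.5  -1.39 -0.2  -0.6 ]
slot edges in tool [[ 2.945e+01 -6.790e+00 -1.000e-02]
 [ 2.916e+01  7.710e+00 -1.000e-02]
 [ 2.237e+01 -6.850e+00 -1.000e-02]
 [ 2.162e+01  7.790e+00 -1.000e-02]]
collar in tool [[ 4.47  0.52 -0.  ]]
cart in tool [-0.723 -0.062 -0.   ] [ 0.4  -0.12 -0.4  -0.12 -0.06  0.11  0.06  0.11]
```

```bash
sed -i 's/^C=.*/C=toim([[90,412],[562,412],[326,197],[119,505],[540,490]],[200,120])/' fit4.py; python3 fit4.py|head -1
python3 - <<'E'
from h import *
crop("pics/t4.png","pics/t4c.png",100,180,230,320,4)
E
```

```text
collar [496.09 209.38] [-0.1  -0.1  -0.64 -1.56 -1.44]
```

View pics/t4c.png

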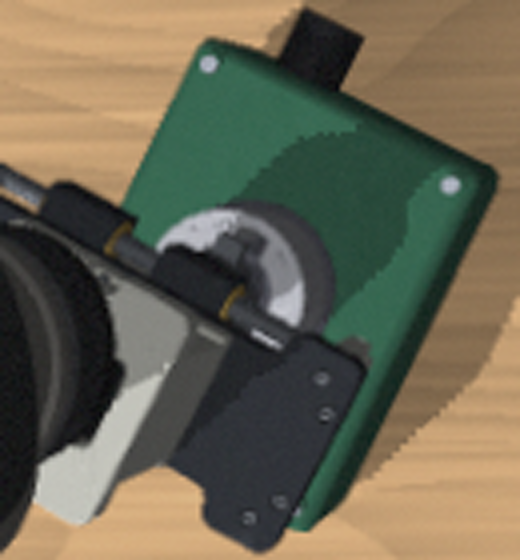

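Emit:
carry_out(moves=[0.0016,0.0012,0.01,0.001,0.002,-0.002,0,0.0016,0.0012,0.02,0.001,0.002,-0.002,0,0.0016,0.0012,0.028,0.001,0.002,-0.002,0,0.0016,0.0012,0.034,0.001,0.002,-0.002,0,0.0016,0.0012,0.038,0.001,0.002,-0.002,0,0.0016,0.0012,0.042,0.001,0.002,-0.002,0,0.0016,0.0012,0.045,0.001,0.002,-0.002,0,0.0016,0.0012,0.047,0.001,0.002,-0.002,0])

```text
time: 6.85
tool_pos: [495.7, 210.0, 177.0]
tcp_rot: [3.141, 0.0, 2.626]
contact_force: [-0.6, -0.6, -0.4]
grip_width: 14.1
```

```bash
cat > st.py <<'E'
from h import *
o=get_obs();print(o["time"].__round__(2),o["tool_pos"].round(2),o["tcp_rot"].round(4),o["contact_force"].round(1),o["moment"].round(2),"w",o["grip_width"].__round__(1),"bottom below mouth",round(122-(o["tool_pos"][2]-58.75),2))
R0=R.from_euler('xyz',o["tcp_rot"]);print("F tool",R0.inv().apply(o["contact_force"]).round(1),"M tool",R0.inv().apply(o["moment"]).round(2))
E
python3 st.py
```

```text
6.85 [495.73 209.97 177.02] [3.1412 0.     2.6257] [-0.6 -0.6 -0.4] [ 0.05 -0.2   0.02] w 14.1 bottom below mouth 3.73
F tool [ 0.2 -0.8  0.4] M tool [-0.14 -0.15 -0.02]
```

Emit:
carry_out(moves=[0,-0.0005,0.003,0,0,0,0,0,-0.0005,0.006,0,0,0,0,0,-0.0005,0.008,0,0,0,0,0,-0.0005,0.01,0,0,0,0,0,-0.0005,0.012,0,0,0,0,0,-0.0005,0.014,0,0,0,0,0,-0.0005,0.016,0,0,0,0,0,-0.0005,0.016,0,0,0,0])

```text
time: 7.65
tool_pos: [495.6, 209.8, 170.5]
tcp_rot: [3.141, -0.0, 2.626]
contact_force: [-0.2, 0.6, -0.5]
grip_width: 13.6
```

```bash
python3 st.py
```

```text
7.65 [495.61 209.8  170.54] [ 3.1413e+00 -1.0000e-04  2.6256e+00] [-0.2  0.6 -0.5] [ 0.03 -0.16 -0.04] w 13.6 bottom below mouth 10.21
F tool [0.5 0.4 0.5] M tool [-0.11 -0.12  0.04]
```

Emit:
carry_out(moves=[0,0,0.004,0,0,0,0,0,0,0.008,0,0,0,0,0,0,0.012,0,0,0,0,0,0,0.015,0,0,0,0,0,0,0.018,0,0,0,0,0,0,0.021,0,0,0,0,0,0,0.024,0,0,0,0,0,0,0.025,0,0,0,0])

```text
time: 8.45
tool_pos: [495.7, 209.8, 160.6]
tcp_rot: [3.141, 0.0, 2.626]
contact_force: [-0.0, -0.4, 3.2]
grip_width: 13.4
```

```bash
python3 st.py
```

```text
8.45 [495.72 209.82 160.59] [3.1410e+00 2.0000e-04 2.6256e+00] [-0.  -0.4  3.2] [ 0.07 -0.11 -0.01] w 13.4 bottom below mouth 20.16
F tool [-0.2 -0.4 -3.2] M tool [-0.12 -0.06  0.01]
```

Emit:
carry_out(moves=[0,0,0.005,0,0,0,0,0,0,0.01,0,0,0,0,0,0,0.015,0,0,0,0,0,0,0.019,0,0,0,0,0,0,0.023,0,0,0,0,0,0,0.026,0,0,0,0,0,0,0.0285,0,0,0,0,0,0,0.0295,0,0,0,0])

```text
time: 9.25
tool_pos: [495.8, 209.8, 149.0]
tcp_rot: [3.141, 0.0, 2.626]
contact_force: [-0.9, 0.7, 8.4]
grip_width: 14.0
```

```bash
python3 st.py
```

```text
9.25 [495.77 209.84 149.02] [3.1408e+00 4.0000e-04 2.6256e+00] [-0.9  0.7  8.4] [-0.07  0.2   0.  ] w 14.0 bottom below mouth 31.73
F tool [ 1.2  0.2 -8.4] M tool [ 0.16  0.14 -0.  ]
```

Emit:
carry_out(moves=[0,0.0001,0,0,0,0.12,0,0,0.0002,0,0,0,0.24,0,0,0.0003,0,0,0,0.36,0,0,0.0004,0,0,0,0.48,0,0,0.0004,0,0,0,0.6,0,-0.0001,0.0005,0,0,0,0.7,0,-0.0001,0.0005,0,0,0,0.8,0,-0.0001,0.0006,0,0,0,0.8,0])

```text
time: 10.05
tool_pos: [496.5, 210.1, 149.6]
tcp_rot: [3.139, 0.001, 2.205]
contact_force: [-0.8, 0.1, 6.8]
grip_width: 13.8
```

```bash
python3 st.py
```

```text
10.05 [496.54 210.11 149.56] [3.1391e+00 8.0000e-04 2.2053e+00] [-0.8  0.1  6.8] [-0.1  -0.08 -0.01] w 13.8 bottom below mouth 31.19
F tool [ 0.5 -0.5 -6.8] M tool [-0.01 -0.13  0.01]
```

Emit:
carry_out(moves=[0,0.0001,0.0015,0,0,0.12,0,0,0.0002,0.0015,0,0,0.24,0,0,0.0003,0.0015,0,0,0.36,0,0,0.0004,0.0015,0,0,0.48,0,0,0.0004,0.0015,0,0,0.6,0,-0.0001,0.0005,0.0015,0,0,0.72,0,-0.0001,0.0005,0.0015,0,0,0.84,0,-0.0001,0.0006,0.0015,0,0,0.9,0])

```text
time: 10.85
tool_pos: [496.7, 210.1, 149.2]
tcp_rot: [3.139, -0.0, 1.732]
contact_force: [-1.6, -1.3, 6.4]
grip_width: 13.9
```

```bash
python3 st.py
```

```text
10.85 [496.68 210.09 149.25] [ 3.139e+00 -1.000e-04  1.732e+00] [-1.6 -1.3  6.4] [-0.21  0.32  0.05] w 13.9 bottom below mouth 31.5
F tool [-1.  -1.8 -6.4] M tool [ 0.35 -0.15 -0.05]
```

Emit:
carry_out(moves=[0,0,0.0005,0,0,0.05,0,0,0.0001,0.0005,0,0,0.1,0,0,0.0001,0.0005,0,0,0.15,0,0,0.0001,0.0005,0,0,0.2,0,0,0.0002,0.0005,0,0,0.24,0,0,0.0002,0.0005,0,0,0.27,0,0,0.0002,0.0005,0,0,0.3,0,0,0.0002,0.0005,0,0,0.3,0])

```text
time: 11.65
tool_pos: [496.8, 210.3, 149.4]
tcp_rot: [3.139, -0.001, 1.575]
contact_force: [-1.7, 0.5, 7.2]
grip_width: 13.5
```

```bash
python3 st.py
```

```text
11.65 [496.83 210.26 149.38] [ 3.1386e+00 -8.0000e-04  1.5747e+00] [-1.7  0.5  7.2] [0.03 0.24 0.  ] w 13.5 bottom below mouth 31.37
F tool [ 0.5 -1.7 -7.2] M tool [ 0.24  0.03 -0.  ]
```

Emit:
carry_out(moves=[0,0,0.0003,0,0,0.02,0,0,0,0.0003,0,0,0.04,0,0,0,0.0003,0,0,0.06,0,0,0,0.0003,0,0,0.07,0,0,0,0.0003,0,0,0.08,0,0,0,0.0003,0,0,0.09,0,0,0,0.0003,0,0,0.1,0,0,0,0.0003,0,0,0.1,0])

```text
time: 12.45
tool_pos: [496.3, 210.4, 149.5]
tcp_rot: [3.139, -0.001, 1.523]
contact_force: [-4.3, 0.3, 7.9]
grip_width: 13.7
```

```bash
python3 st.py
```

```text
12.45 [496.33 210.4  149.52] [ 3.1394e+00 -1.0000e-03  1.5227e+00] [-4.3  0.3  7.9] [-0.    0.54  0.23] w 13.7 bottom below mouth 31.23
F tool [ 0.1 -4.3 -8. ] M tool [ 0.54 -0.03 -0.23]
```

Emit:
carry_out(moves=[0,0,0,0,0,-0.03,0,0,-0.0003,0,0,0,-0.05,0,0,-0.0003,-0.004,0,0,-0.05,0,0,-0.0003,-0.008,0,0,-0.05,0,0,-0.0003,-0.012,0,0,-0.05,0,0,-0.0003,-0.016,0,0,-0.05,0,0,-0.0003,-0.019,0,0,-0.05,0,0,-0.0003,-0.02,0,0,-0.05,0])

```text
time: 13.25
tool_pos: [496.3, 210.5, 157.6]
tcp_rot: [3.139, -0.001, 1.549]
contact_force: [0.7, -0.2, 4.6]
grip_width: 14.0
```

```bash
python3 st.py
```

```text
13.25 [496.34 210.46 157.64] [ 3.1389e+00 -1.0000e-03  1.5489e+00] [ 0.7 -0.2  4.6] [ 0.03  0.   -0.03] w 14.0 bottom below mouth 23.11
F tool [-0.2  0.7 -4.6] M tool [0.   0.02 0.03]
```

Emit:
carry_out(moves=[0,0,-0.001,0,0,0,0,0,0,-0.002,0,0,0,0,0,0,-0.002,0,0,0,0,0,0,-0.002,0,0,0,0.1,0,0,-0.002,0,0,0,0.2,0,0,-0.002,0,0,0,0.3,0,0,-0.002,0,0,0,0.4,0,0,-0.002,0,0,0,0.4])

```text
time: 14.05
tool_pos: [496.2, 210.4, 158.1]
tcp_rot: [3.14, -0.001, 1.549]
contact_force: [0.1, 0.1, 0.4]
grip_width: 35.3
```

```bash
python3 st.py
python3 - <<'E'
from h import *
im=capture("wrist");cv2.imwrite("pics/w5.png",im[:,:,::-1])
E
```

```text
14.05 [496.16 210.38 158.11] [ 3.1395e+00 -8.0000e-04  1.5489e+00] [0.1 0.1 0.4] [ 0.   -0.08 -0.01] w 35.3 bottom below mouth 22.64
F tool [ 0.1  0.1 -0.4] M tool [-0.08  0.    0.01]
```

View pics/w5.png

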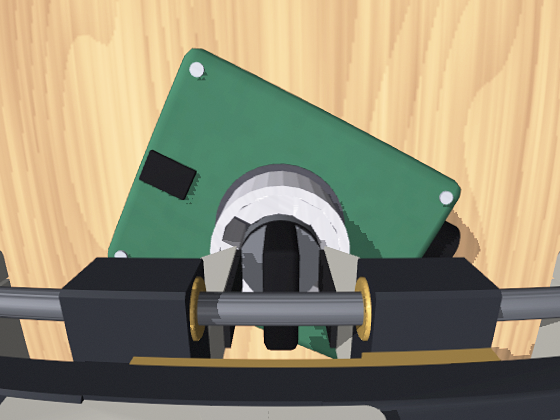

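The fingers are open and clear of the bar: bar at column 281, pads at 238 and 322. The collar slot at (235,232) is empty and turned away from the bar. I'll lift straight up, then back off.

Emit:
carry_out(moves=[0,0,-0.03,0,0,0,0.4,0,0,-0.08,0,0,0,0.4,0,0,-0.15,0,0,0,0.4,0,0,-0.25,0,0,0,0.4,-0.05,0,-0.3,0,0,0,0.4,-0.1,0,-0.3,0,0,0,0.4,-0.1,0,-0.3,0,0,0,0.4,-0.1,0,-0.3,0,0,0,0.4])

```text
time: 14.9
tool_pos: [495.0, 170.4, 278.7]
tcp_rot: [3.139, -0.001, 1.548]
contact_force: [-0.2, -0.9, -0.7]
grip_width: 36.7
```

```bash
python3 st.py
python3 - <<'E'
from h import *
import pickle
c=get_calibration("wrist");o=get_obs();im=capture("wrist");cv2.imwrite("pics/w6.png",im[:,:,::-1]);pickle.dump((c,o),open("w6.pkl","wb"))
im=capture("scene");cv2.imwrite("pics/s6.png",im[:,:,::-1])
E
```

```text
14.9 [495.02 170.36 278.66] [ 3.1390e+00 -1.4000e-03  1.5479e+00] [-0.2 -0.9 -0.7] [ 0.   -0.08  0.  ] w 36.7 bottom below mouth -97.91
F tool [-0.9 -0.1  0.7] M tool [-0.08  0.   -0.  ]
```

View pics/w6.png

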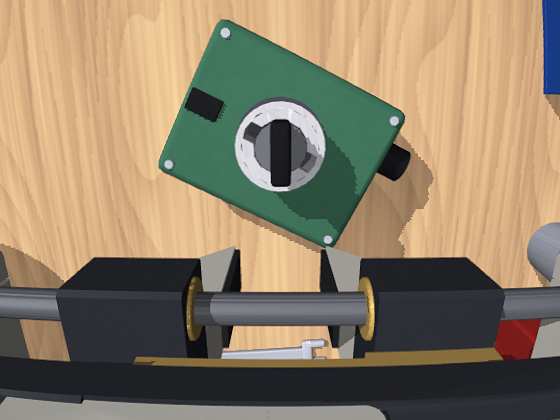

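View pics/s6.png

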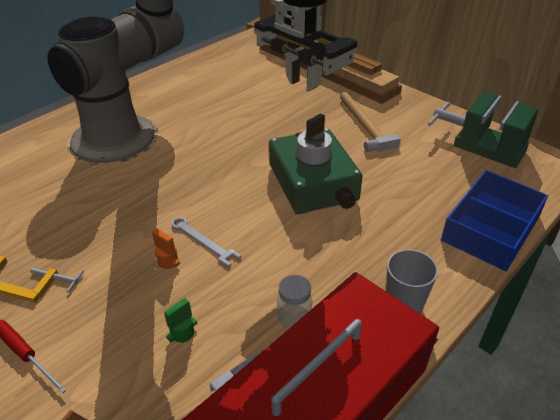

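Run:
```python
from h import *
import pickle
c,o=pickle.load(open("w6.pkl","rb"))
im=cv2.imread("pics/w6.png");im=cv2.resize(im[85:205,220:340],None,fx=5,fy=5,interpolation=cv2.INTER_CUBIC)
im2=cv2.imread("pics/s6.png");im2=cv2.resize(im2[100:180,270:350],None,fx=7,fy=7,interpolation=cv2.INTER_CUBIC);c2=get_calibration("scene")
a=1.549;x,y=496.3,209.6
def T(p):
    p=np.array(p,float);return np.c_[x+p[:,0]*np.cos(a)-p[:,1]*np.sin(a),y+p[:,0]*np.sin(a)+p[:,1]*np.cos(a),p[:,2]]
t=np.linspace(0,6.28,60)
for P,col in [([[-22,7,174],[-22,-7,174],[22,-7,174],[22,7,174]],(0,255,255)),(np.c_[36*np.cos(t),36*np.sin(t),122+0*t],(0,0,255))]:
    for I,cc,off,s in((im,c,[220,85],5),(im2,c2,[270,100],7)):
        cv2.polylines(I,[((w2pix(cc,T(P))-off+.5)*s).astype(int).reshape(-1,1,2)],True,col,1)
cv2.imwrite("pics/w6f.png",im);cv2.imwrite("pics/s6f.png",im2)
```

```text
(no output)
```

View pics/w6f.png

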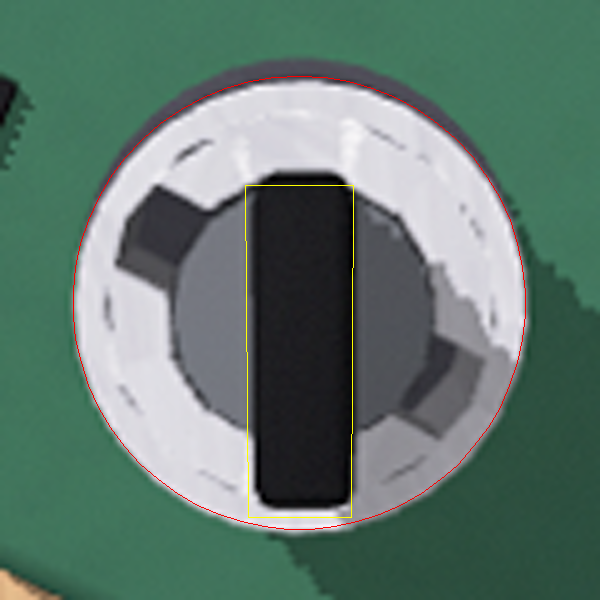

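View pics/s6f.png

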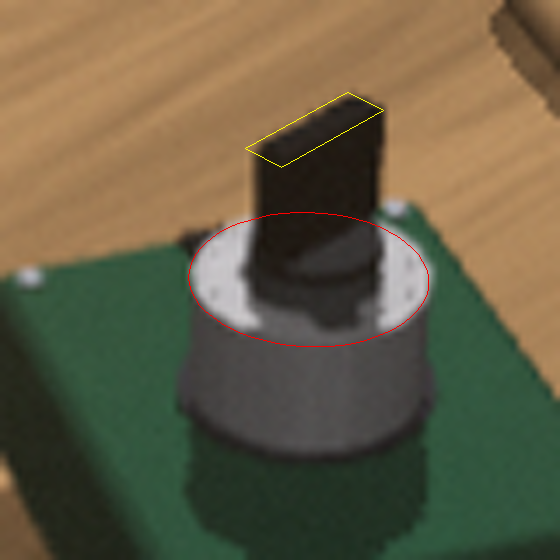

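```bash
python3 -c "
from plant import *
print(close_job(), get_obs()['time'])"
```

```text
the job is handed in; nothing more can be done
the job is handed in; nothing more can be done
```

The filter cartridge is back in the collar, locked, upright and released. The last robot time I read was 14.9 s, just before the final pictures and hand-in.

- **Fit and push:** From the wrist camera I took the slots to lie at about −0.52 rad in the world frame. The lugs passed the 8 mm level with no contact force. I pushed to about 31.5 mm below the mouth, where the spring read about 8 N.
- **Twist and lock:** I turned it clockwise about 63°, until the stop was felt as 0.23 N m. I then eased back 1.5° and let it rise 8 mm into the notches before opening the gripper.
- **Last checks:** The final wrist and scene pictures show the bar about 60° past the empty slots and upright. Its top matches a 174 mm model outline to within about 2–3 mm, which is the locked height. After the fingers opened, the tool force was about zero. The jar looks unmoved in the final scene picture.
- **Small disagreements:** Two wrist-camera fits of the collar centre differed by about 0.5 mm. The spring force read up to 1.5 N below nominal during the twist. No check failed.

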